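# Hang a chalked batch slate on the free hook of the tag carousel

### The job

In the cheese ripening room, first turn the tag carousel (it has a red knob for this) until its one empty hook stands over the yellow mark on the foot. Then take the freshly chalked slate tag out of the wooden stand, holding it by its narrow edges only so that no finger touches its broad faces, hang it by its hole on that hook and let go, leaving the hook over the mark. Leave the other things on the bench where they are.

Things in the scene. Friction and masses are not known exactly. Their poses are not given: they have to be found in the camera images.
- carousel: Fixed foot of the tag carousel: dark steel disc, radius 95 mm, 18 mm high, bolted down. Origin on the turning axis, on the work surface; z up. A yellow tongue (22 mm wide, 5 mm high) lies on the work surface along the foot's own -x direction, seen from 95 to 165 mm from the axis: this is the yellow mark.
- rotor: Wooden disc (radius 65 mm, top 150 mm high) turning on the foot, origin as the foot's. Five hooks 72 degrees apart: the empty one along its +x, four with fixed slate tags 64 x 104 x 7 mm, 102 mm from the axis, tops 158 mm high. Friction 0.1 N m, stays where left, no detents. The empty hook starts 100 to 180 degrees off the mark; the shorter way is free (stops 25 degrees past the mark).
- free_hook (a point): Point on the centre line of the empty hook, 105 mm from the turning axis at height 142 mm. Its x axis points outward from the carousel along the hook, z is up. The hook is a round rod 7 mm thick: level from the disc out to 108 mm from the axis, then rising to its end at 128 mm from the axis, where its centre line is 10 mm higher.
- turn_knob (a point): Point on the red upright knob on top of the wooden disc, opposite the empty hook, 50 mm from the turning axis. Cylinder 18 mm in diameter, from height 150 to 190 mm; this point lies on its centre line at height 175 mm. It may be gripped or pushed to turn the rotor; it has no joint of its own.
- tag: The loose, freshly chalked slate tag, upright: 64 mm wide (its y), 104 mm high (its z), 7 mm thick (its x is the normal of its broad faces), about 0.12 kg (0.08 to 0.17). Origin: middle of its bottom edge. A hole 26 mm wide and 28 mm high goes through it, 12 mm below the top edge. Both broad faces are alike. Its narrow left and right edges (7 mm) may be gripped, 64 mm apart.
- tag_face: The tag's chalked broad faces, which the fingers must not touch: all of both faces up to 5 mm from the outer edge, standing 0.5 mm proud. Same origin and axes as the tag.
- tag_hole (a point): Centre of the tag's hole, 78 mm above the middle of its bottom edge; axes as the tag's.
- tag_stand: Fixed wooden stand, 70 mm (x) by 100 mm (y), 32 mm high, origin under its middle. A slot 10 mm wide runs along its y at the middle, open at both ends, with its floor 12 mm above the work surface; the tag stands upright in it at the start, lengthwise in the slot.
- cheese_white: Loose white cheese wheel, radius 48 mm, 55 mm high, origin under its centre; bystander.
- cheese_yellow: Loose yellow cheese wheel, radius 55 mm, 60 mm high, origin under its centre; bystander.
- cheese_orange: Loose orange cheese wheel, radius 52 mm, 50 mm high, origin under its centre; bystander.
- brush: Loose rind brush lying flat; bystander.
- jar: Loose closed jar, radius 35 mm, 100 mm high, origin under its centre; bystander.
- chalk_tray: Loose dark wooden tray of chalk sticks, 70 by 110 mm, 25 mm high, origin under its centre; bystander.

How it is judged (in metres and radians):
On the way:
1. the empty hook stands over the yellow mark, still, before the tag is hung on it (x of free_hook in the frame of carousel below -0.09 m and y of free_hook in the frame of carousel between -0.035 and 0.035 m and angular speed of rotor below 0.3 rad/s and distance between tag_hole and free_hook above 0.06 m), for 0.2 s.
At the end, for the whole second after the job is handed in: Tag released, at rest, hanging with the empty hook through its hole (hole centre within 16 mm sideways, 18 mm below to 6 mm above the hook point, 65 to 131 mm from the axis), upright within 0.4 rad, its weight on the rotor; hook still over the mark (hook point within 35 mm sideways), rotor still (x of free_hook in the frame of carousel below -0.09 m and y of free_hook in the frame of carousel between -0.035 and 0.035 m and x of tag_hole in the frame of free_hook between -0.04 and 0.026 m and y of tag_hole in the frame of free_hook between -0.016 and 0.016 m and z of tag_hole in the frame of free_hook between -0.018 and 0.006 m and angle between tag's own z axis and vertical below 0.4 rad and contact force between tag and rotor above 0.2 N and linear speed of tag below 0.05 m/s and contact force between the fingers and tag below 0.1 N and angular speed of rotor below 0.1 rad/s); the robot touches nothing.
It fails at once if a finger touches the tag's chalked broad faces (over 0.5 N) (contact force between the fingers and tag_face above 0.5 N).
It fails at once if a bystander is moved by more than 30 mm (distance of any of cheese_white, cheese_yellow, cheese_orange, brush, jar, chalk_tray from where it was at the start of the episode above 0.03 m).
It also fails if it takes over 64 s, if anything falls off the work surface, if the arm or the gripper's body presses on something with over 40 N, if the wrist force passes 120 N, or if a joint passes its speed limit or range.

### The arm

A 6-joint arm with a two-finger parallel gripper is mounted at the origin on the work surface. World frame = base frame: x ahead of the robot, y to its left, z up, the work surface at z = 0. Lengths are in mm, angles in degrees, forces in N, time in s.
With the tool pointing down it reaches from about 375 to 975 mm from the base axis. Payload 3.8 kg.
Tool frame: the origin (TCP) lies at the very end of the fingers, on their centre line; the grasp point (between the pads) lies 19 mm behind it; z points along the fingers, y is the line along which they close (so a half turn about z gives the same grasp; the last joint's range is limited). The gripper opens to 88 mm and grips with 3 to 60 N. Pads are 18 mm wide; open, the fingers measure 123 mm over their backs; the gripper's body (75 mm by 187 mm) begins 45 mm behind the grasp point.
Start: joints at [-70.124, 15.12, 91.902, -0, 72.978, -2.114], TCP at [252.746, -625.889, 238.706] pointing down, gripper open.
Joint ranges: [-150.88, 150.88], [-54.13, 125.18], [17.81, 147.31], [-75.09, 255.09], [0, 152.58], [-146.25, 146.25]. Speed limits (degrees/s): [147.25, 147.25, 180, 180, 180, 180].

### API

Orientations are given as a 3x3 rotation matrix whose columns are the frame's x, y, z axes.
In Python, from bench import bot, read_camera, camera_info gives the robot as it stands. The module is installed in compiled form; this text tells all that it offers.
- The arm moves only by the tool play_rows, never from a script. Its argument "deltas" is a list of rows, each a list of 7 numbers: the turn, a rotation vector about the tool's x, y, z scaled (see below), then the shift along the tool's x, y, z scaled (see below), then the opening, from 0 (shut) to 1 (fully open). A call has 1 to 20 rows; each row shifts and turns the commanded pose from where the row before left it, along the tool's axes as they then stand; what a row does not reach is not made up. The controller multiplies each number of a shift by 2.5 cm and each number of a turn by 90 degrees. A row lasts 1/8 s, in which the tool goes at most 62.5 mm and 10.7 degrees, less where a joint would pass 70% of its speed; a pose out of reach is approached as far as the arm can. A call with a number of a shift or a turn outside -1 to 1 is refused whole. A call with a gripper value outside its range is refused whole. The fingers move at their own pace and stop on an object; "newtons" is the grip in N (left out, the last holds). Time passes only in rows, so rows that do not move let the fingers close. It gives the time, the measured TCP pose, the force, the opening and the grip force at its end, in the units of the state.
- bot.state(): the state, without advancing time (a new reading comes with each control period).
- read_camera(name): name is "scene" or "top" or "wrist"; returns the picture (384x512x3 uint8, blue, green, red); there is no depth.
- camera_info(name): a dict with "mtx" (3x3 intrinsics, pixels), "rvec" (rotation vector, rad) and "tvec" (3), from world to camera coordinates, as OpenCV has them. Camera axes: x right, y down, z forward; pixel columns grow to the right and rows downward; lengths in mm; the calibration is good to about 2 mm. A picture is of the moment at which its call begins: read the wrist's pose just before it. camera_info takes no time and is no camera call; for the wrist camera it gives the pose at the moment of the call.
- bot.hand_in(): hands the job in; it is judged then, once.
The state is a dict: "time": time; "q": joint angles; "qd": joint speeds; "effort": joint torques, N m; "position": TCP position; "tcp_rot": TCP orientation; "contact_force": force on the tool from outside, world axes, zero at the start; "wrist_torque": the same for the moment, N m; "width": finger opening in mm; "finger_force": force on a finger pad.
Only numpy, scipy, OpenCV 4.12 (cv2) and the standard library are available. Lean on these libraries where they do the work, as an engineer would, in place of code of your own. Each camera call takes 0.05 s, during which the arm holds its last target. There are 200 camera calls.

## Working session

There is one attempt and no reset: what is moved stays moved. The work goes in short steps, Python scripts to look and compute and a tool call to move; the robot and the scene stay as the last step left them, time stands still between calls to the robot, and variables do not carry over. Pictures are saved under pics/ and viewed, at most 10 in all, crops included, and the job is handed in when it is done.

Besides the shell and the picture viewer there is one more tool, called after "Request:" as name(argument=value, ...) on one line, values as JSON. play_rows: Moves the arm, as the interface text tells. Shifts and turns lie within -1 to 1; 1 stands for 2.5 cm of shift or 90 degrees of turn. Its arguments: {"type":"object","properties":{"deltas":{"type":"array"},"newtons":{"type":"number"}},"required":["deltas"]}

```bash
mkdir -p pics
python3 - <<'E'
from bench import bot, read_camera, camera_info
import cv2
for n in ("scene","top"):
    im=read_camera(n); cv2.imwrite(f"pics/{n}0.png",im)
    cv2.imwrite(f"pics/{n}0b.png",cv2.resize(im,(800,600),interpolation=cv2.INTER_CUBIC))
    print(n,camera_info(n))
print(bot.state())
E
```

```text
scene {'mtx': array([[480.00016717,   0.        , 258.95716452],
       [  0.        , 480.00016717, 196.80071608],
       [  0.        ,   0.        ,   1.        ]]), 'rvec': array([ 1.91743389,  1.82926199, -0.58482004]), 'tvec': array([ -10.56847129, -408.55848227, 1729.33332797])}
top {'mtx': array([[497.44488309,   0.        , 261.05327846],
       [  0.        , 497.44488309, 195.24805693],
       [  0.        ,   0.        ,   1.        ]]), 'rvec': array([ 2.2107034 , -2.16575023,  0.01436725]), 'tvec': array([  -3.71680814,  583.76855678, 1519.7094827 ])}
{'time': 0.1, 'q': array([-7.01241503e+01,  1.51619579e+01,  9.19741160e+01, -8.34608771e-04,
        7.29759808e+01, -2.11362971e+00]), 'qd': array([ 0.01279553, -0.15237077, -0.18049556, -0.04109612, -0.12660002,
        0.03171946]), 'effort': array([ 1.95277034e-04, -5.03620362e+01, -3.58070004e+01,  7.30825402e-02,
        2.33008037e-02, -5.15773297e-05]), 'position': array([ 252.52691344, -625.29270666,  237.53994307]), 'tcp_rot': array([[ 9.27251041e-01,  3.74439643e-01, -6.78011339e-04],
       [ 3.74440253e-01, -9.27249229e-01,  1.83448731e-03],
       [ 5.82192812e-05, -1.95490500e-03, -9.99998087e-01]]), 'contact_force': array([-0.119677  ,  0.92634664, -0.29065683]), 'wrist_torque': array([ 0.00858934,  0.01975689, -0.01338241]), 'finger_force': 0.0, 'width': 88.24430273189445}
```

View pics/scene0b.png

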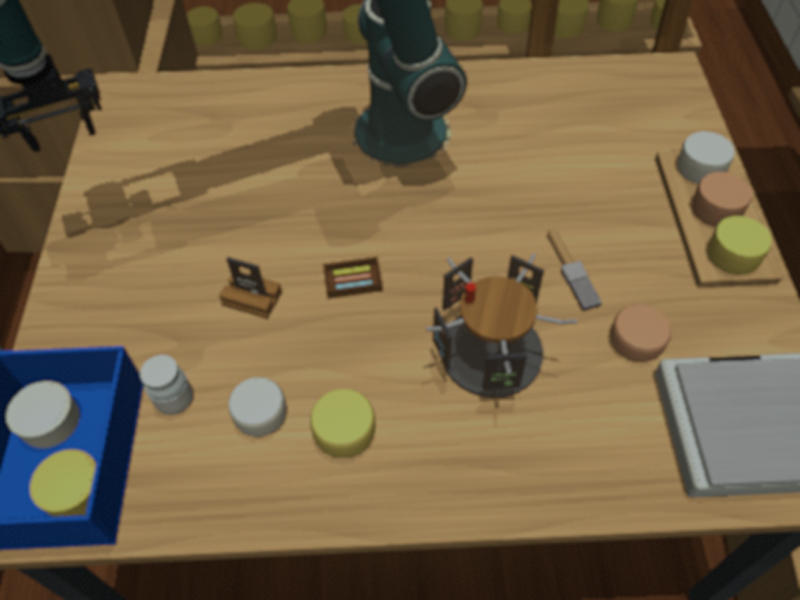

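View pics/top0b.png

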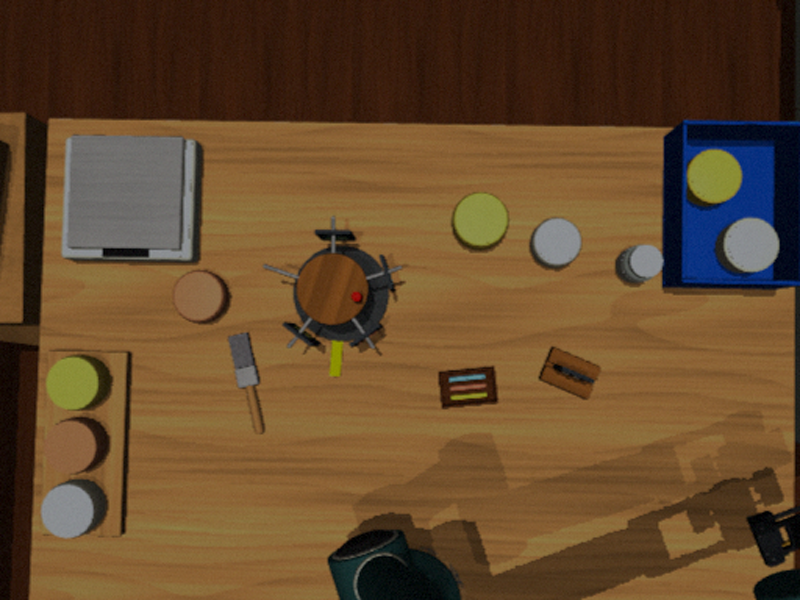

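The carousel sits at about (338,292) in the top view. The yellow mark points toward the robot (335,360), the empty hook is at left (265,267) and the knob at (357,297). The stand with its tag is at (570,372). I'll enlarge the crops next.

Run:
```python
import cv2,numpy as np
t=cv2.imread("pics/top0.png"); s=cv2.imread("pics/scene0.png")
f=lambda a:cv2.resize(np.clip(a*1.6,0,255).astype('uint8'),(400,300) ,interpolation=cv2.INTER_CUBIC)
# top carousel: x160..260 y130..245 ; stand x335..395,y212..257
a=t[130:250,150:270]; b=t[212:262,335:395]
A=cv2.resize(a,(600,600),interpolation=cv2.INTER_CUBIC)
cv2.imwrite("pics/c1.png",cv2.convertScaleAbs(A,alpha=1.6))
B=cv2.resize(b,(600,500),interpolation=cv2.INTER_CUBIC)
C=s[155:210,130:190]
C=cv2.resize(C,(600,550),interpolation=cv2.INTER_CUBIC)
cv2.imwrite("pics/c2.png",cv2.convertScaleAbs(cv2.resize(np.hstack([B,C[:500]]),(800,333)),alpha=1.6))
```

```text
(no output)
```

View pics/c1.png

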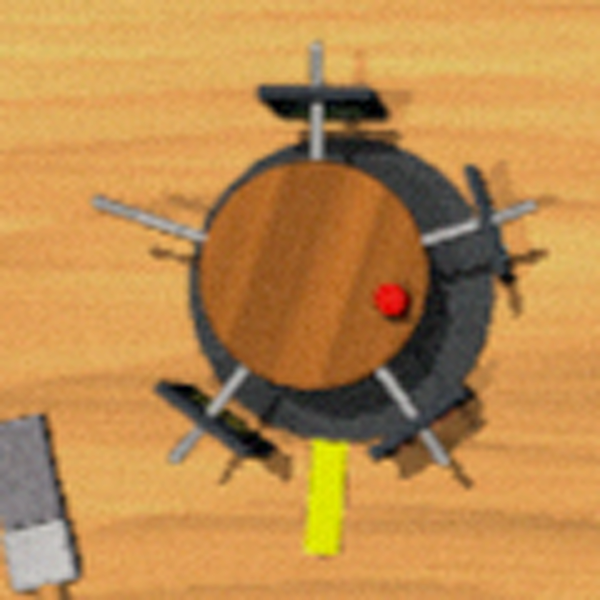

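View pics/c2.png

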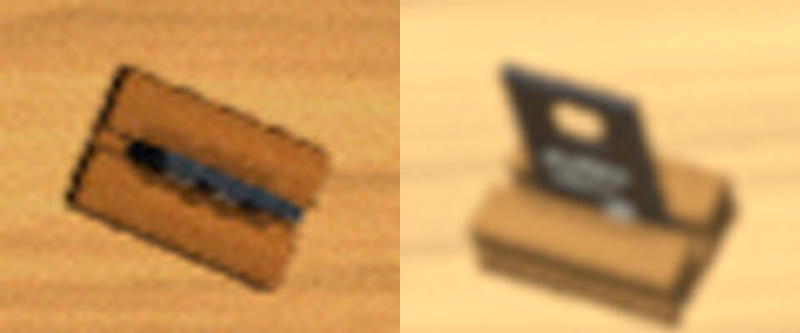

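c1 shows the disc centre at (316,274), knob at (391,299), hook tip at (96,202) and the mark's end at (322,553). c2 shows the stand's corners and the tag's top edge from (165,158) to (300,213).

```bash
cat > h.py <<'E'
import numpy as np,cv2
from bench import bot,read_camera,camera_info
def ray(ci,uv,z):
    R,_=cv2.Rodrigues(ci['rvec']); t=np.array(ci['tvec']).ravel()
    d=R.T@np.linalg.solve(ci['mtx'],[uv[0],uv[1],1]); c=-R.T@t
    return (c+d*(z-c[2])/d[2]).round(1)
def proj(ci,p): return cv2.projectPoints(np.float64(p).reshape(-1,1,3),ci['rvec'],ci['tvec'],ci['mtx'],None)[0].reshape(-1,2)
E
python3 - <<'E'
from h import *
T=camera_info("top");S=camera_info("scene")
a=lambda u,v,z:ray(T,((u+.5)/5-.5+150,(v+.5)/5-.5+130),z)
k=20/3
b=lambda u,v,z:ray(T,((u+.5)/k-.5+335,(v+.5)/k-.5+212),z)
c=lambda u,v,z:ray(S,((u+.5)/k-.5+130,(v+.5)/k-.5+155),z)
C=a(316,274,150);print("disc",C)
for n,p in dict(knob=a(391,299,190),tip=a(96,202,153),markend=a(322.5,553.5,5),markst=a(331,440,5),h1=a(317,45,153),h2=a(535,205,153),h3=a(445,460,153),h4=a(175,458,153)).items():
    d=p-C;print(n,p,np.hypot(d[0],d[1]).round(1),np.degrees(np.arctan2(d[1],d[0])).round(1))
st=[b(*p,32) for p in((123,66),(330,155),(272,290),(70,203))];print("stand",st,np.mean(st,0))
for l,r in((b(165,158,116),b(300,213,116)),(c(102,65,116),c(237,100,116))):
    d=r-l;print("tag",l,r,(l+r)/2,np.hypot(*d[:2]),np.degrees(np.arctan2(d[1],d[0])))
e=st[1]-st[0];print(np.degrees(np.arctan2(e[1],e[0])),np.linalg.norm(e))
e=st[2]-st[3];print(np.degrees(np.arctan2(e[1],e[0])),np.linalg.norm(e))
for z in (153,):
  print(c(0,0,z)[:1])
E
```

```text
disc [606.  140.8 150. ]
knob [590.8  94.4 190. ] 48.8 -108.1
tip [644.  265.5 153. ] 130.4 73.1
markend [441.9 150.5   5. ] 164.4 176.6
markst [512. 147.   5.] 94.2 176.2
h1 [734.9 143.1 153. ] 128.9 1.0
h2 [647.   18.4 153. ] 129.1 -71.5
h3 [503.3  65.6 153. ] 127.3 -143.8
h4 [501.2 217.  153. ] 129.6 144.0
stand [array([ 509.3, -271.4,   32. ]), array([ 471.2, -364.9,   32. ]), array([ 409.9, -339.6,   32. ]), array([ 447. , -248.4,   32. ])] [ 459.35  -306.075   32.   ]
tag [ 471.3 -276.5  116. ] [ 449.2 -334.   116. ] [ 460.25 -305.25  116.  ] 61.60081168296406 -111.02415536610359
tag [ 448.4 -334.3  116. ] [ 470.5 -275.   116. ] [ 459.45 -304.65  116.  ] 63.28427924848321 69.56051714497207
-112.17023872732945 100.96464727814386
-112.13640551152791 98.45735117298253
[441.2]
```

Request:
play_rows(deltas=[[0,0,0,0.971,-0.901,0,1],[0,0,0,0.971,-0.901,0,1],[0,0,0,0.971,-0.901,0,1],[0,0,0,0.971,-0.901,0,1],[0,0,0,0.971,-0.901,0,1],[0,0,0,0.971,-0.901,0,1],[0,0,0,0.971,-0.901,0,1],[0,0,0,0.971,-0.901,0,1],[0,0,0,0.971,-0.901,0,1],[0,0,0,0.971,-0.901,0,1],[0,0,0,0.971,-0.901,0,1],[0,0,0,0.971,-0.901,0,1],[0,0,0,0.971,-0.901,0,1],[0,0,0,0.971,-0.901,0,1],[0,0,0,0.971,-0.901,0,1],[0,0,0,0.971,-0.901,0,1],[0,0,0,0.971,-0.901,0,1],[0,0,0,0.971,-0.901,0,1],[0,0,0,0.971,-0.901,0,1],[0,0,0,0.971,-0.901,0,1]])

```text
time: 2.6
position: [534.2, -25.3, 238.2]
tcp_rot: [[0.927, 0.375, -0.001], [0.375, -0.927, 0.0], [-0.001, -0.0, -1.0]]
contact_force: [0.1, 0.4, -0.2]
width: 88.3
finger_force: 0.0
```

Request:
play_rows(deltas=[[0,0,0,0.971,-0.901,0,1],[0,0,0,0.971,-0.901,0,1],[0,0,0,0.971,-0.901,0,1],[0,0,0,0.971,-0.901,0,1],[0,0,-0.0559,0,0,0,1],[0,0,-0.0559,0,0,0,1],[0,0,-0.0559,0,0,0,1],[0,0,-0.0559,0,0,0,1],[0,0,-0.0559,0,0,0,1],[0,0,-0.0559,0,0,0,1],[0,0,-0.0559,0,0,0,1],[0,0,-0.0559,0,0,0,1],[0,0,-0.0559,0,0,0,1],[0,0,-0.0559,0,0,0,1],[0,0,0,0,0,0,0.6],[0,0,0,0,0,0,0.6],[0,0,0,0,0,0,0.6]])

```text
time: 4.72
position: [590.5, 93.5, 238.6]
tcp_rot: [[0.305, 0.952, -0.0], [0.952, -0.305, -0.0], [-0.0, -0.0, -1.0]]
contact_force: [0.0, 0.3, -0.2]
width: 60.0
finger_force: 0.0
```

Run:
```python
from h import *
c=camera_info("wrist"); im=read_camera("wrist"); s=bot.state()
print(s['time'],s['position'],s['tcp_rot'].round(3).tolist(),s['width'],s['q'].round(1),s['contact_force'])
for p in([590.8,93.4,190],[606,140.8,150]): print(proj(c,p))
hsv=cv2.cvtColor(im,cv2.COLOR_BGR2HSV)
m=((hsv[...,0]<8)|(hsv[...,0]>172))&(hsv[...,1]>170)&(hsv[...,2]>70)
ys,xs=np.nonzero(m);print(len(xs),xs.min(),xs.max(),ys.min(),ys.max())
cv2.imwrite("pics/w1.png",im)
```

```text
4.775 [590.48122029  93.51945018 238.60890285] [[0.305, 0.952, -0.0], [0.952, -0.305, -0.0], [-0.0, -0.0, -1.0]] 56.550314727434774 [  6.6   6.8 101.7  -0.   71.5  24.3] [0.57208882 0.21989482 0.36082665]
[[258.71519528 217.88827696]]
[[258.68452271 143.62556081]]
677 246 268 190 225
```

View pics/w1.png

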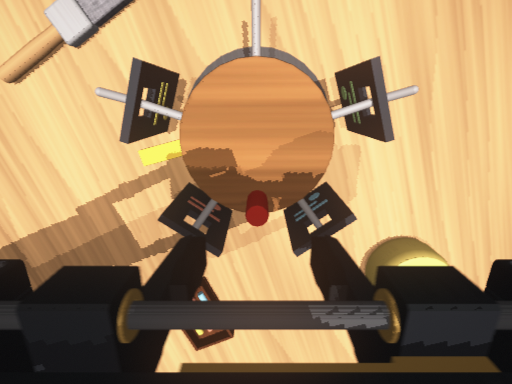

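The knob's top is at (257,215), under 3 px from the prediction, so I'll descend and grip.

Request:
play_rows(deltas=[[0,0,0,0,0,0.7,0.5],[0,0,0,0,0,0.7,0.5],[0,0,0,0,0,0.7,0.5],[0,0,0,0,0,0.7,0.5],[0,0,0,0,0,0,0.1],[0,0,0,0,0,0,0.1],[0,0,0,0,0,0,0.1],[0,0,0,0,0,0,0.1],[0,0,0,0,0,0,0.1],[0,0,0,0,0,0,0.1]], newtons=12)

```text
time: 6.02
position: [590.7, 93.6, 169.4]
tcp_rot: [[0.304, 0.953, 0.001], [0.953, -0.304, 0.0], [0.0, 0.001, -1.0]]
contact_force: [-3.3, 0.2, 4.2]
width: 17.4
finger_force: 12.0
```

Request:
play_rows(deltas=[[0,0,-0.0444,0.0049,0.1395,0,0.1],[0,0,-0.0444,0.0049,0.1395,0,0.1],[0,0,-0.0444,0.0049,0.1395,0,0.1],[0,0,-0.0444,0.0049,0.1395,0,0.1],[0,0,-0.0444,0.0049,0.1395,0,0.1],[0,0,-0.0444,0.0049,0.1395,0,0.1],[0,0,-0.0444,0.0049,0.1395,0,0.1],[0,0,-0.0444,0.0049,0.1395,0,0.1],[0,0,0,0,0,0,0.1]])

```text
time: 7.15
position: [619.0, 93.6, 169.4]
tcp_rot: [[-0.246, 0.969, 0.002], [0.969, 0.246, 0.001], [0.001, 0.002, -1.0]]
contact_force: [-0.5, 4.0, 3.1]
width: 17.6
finger_force: 12.0
```

Run:
```python
from h import *
s=bot.state();d=s['position'][:2]-[606,140.8]
print(s['position'],np.hypot(*d),np.degrees(np.arctan2(d[1],d[0])),np.degrees(np.arctan2(s['tcp_rot'][1,1],s['tcp_rot'][0,1])),s['contact_force'],s['finger_force'])
```

```text
[619.03203858  93.55403276 169.4373714 ] 49.01036063779104 -74.57933944482215 14.224118698568677 [-0.49349177  4.00936863  3.06823368] 12.004645667038858
```

Request:
play_rows(deltas=[[0,0,-0.0444,0.0049,0.1395,0,0.1],[0,0,-0.0444,0.0049,0.1395,0,0.1],[0,0,-0.0444,0.0049,0.1395,0,0.1],[0,0,-0.0444,0.0049,0.1395,0,0.1],[0,0,-0.0444,0.0049,0.1395,0,0.1],[0,0,-0.0444,0.0049,0.1395,0,0.1],[0,0,-0.0444,0.0049,0.1395,0,0.1],[0,0,-0.0444,0.0049,0.1395,0,0.1],[0,0,-0.0444,0.0049,0.1395,0,0.1],[0,0,-0.0444,0.0049,0.1395,0,0.1],[0,0,-0.0444,0.0049,0.1395,0,0.1],[0,0,-0.0444,0.0049,0.1395,0,0.1],[0,0,-0.0444,0.0049,0.1395,0,0.1],[0,0,-0.0444,0.0049,0.1395,0,0.1],[0,0,-0.0444,0.0049,0.1395,0,0.1],[0,0,-0.0444,0.0049,0.1395,0,0.1],[0,0,-0.0444,0.0049,0.1395,0,0.1],[0,0,-0.0444,0.0049,0.1395,0,0.1],[0,0,0,0,0,0,0.1],[0,0,0,0,0,0,0.1]])

```text
time: 9.65
position: [656.3, 138.6, 169.4]
tcp_rot: [[-0.998, 0.068, 0.002], [0.068, 0.998, 0.001], [-0.002, 0.001, -1.0]]
contact_force: [0.0, 4.2, 4.4]
width: 17.3
finger_force: 12.0
```

Request:
play_rows(deltas=[[0,0,0,0,0,0,0.5],[0,0,0,0,0,0,0.5],[0,0,0,0,0,0,0.5],[0,0,0,0,0,-0.7,0.5],[0,0,0,0,0,-0.7,0.5],[0,0,0,0,0,-0.7,0.7],[0,0,0,0,0,0,0.7],[0,0,0,0,0,0,1]])

```text
time: 10.65
position: [655.6, 137.9, 221.4]
tcp_rot: [[-0.998, 0.066, 0.0], [0.066, 0.998, 0.0], [-0.0, 0.0, -1.0]]
contact_force: [-0.3, -0.5, -0.6]
width: 69.4
finger_force: 0.0
```

Run:
```python
from h import *
s=bot.state()
print(s['time'],s['position'],np.degrees(np.arctan2(s['tcp_rot'][1,1],s['tcp_rot'][0,1])),s['q'].round(1))
t=read_camera("top");sc=read_camera("scene")
A=cv2.resize(t[130:250,150:270],(600,600),interpolation=cv2.INTER_CUBIC)
cv2.imwrite("pics/c3.png",cv2.convertScaleAbs(A,alpha=1.6))
cv2.imwrite("pics/w3.png",read_camera("wrist"))
T=camera_info("top")
for an in(170,173,176.5,180):
  r=np.radians(an); p=proj(T,[606+128*np.cos(r),140.8+128*np.sin(r),153])[0]
  print(an,(p-[150,130]+.5)*5-.5)
```

```text
10.65 [655.59479829 137.92161489 221.3635929 ] 86.1975210488148 [  9.8  15.2  93.7   0.   71.1 -76.4]
170 [270.03446426 498.09870166]
173 [281.80548373 500.1332137 ]
176.5 [295.6569469  501.72034789]
180 [309.58646501 502.45452087]
```

View pics/c3.png

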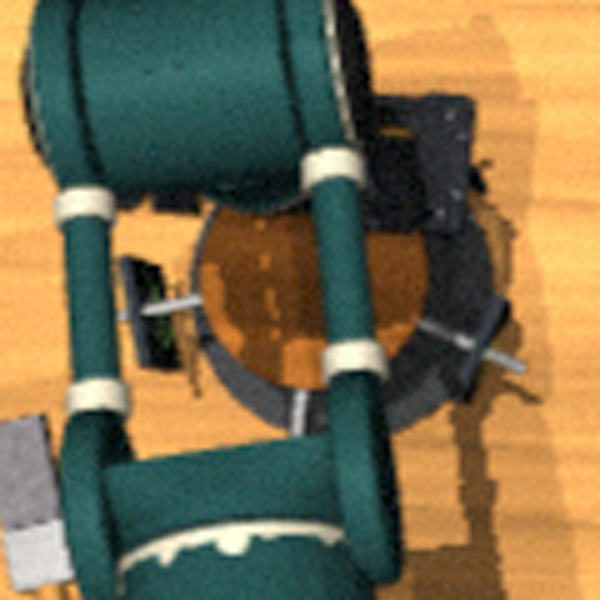

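Request:
play_rows(deltas=[[0,0,0,0.332,-0.91,0,1],[0,0,0,0.332,-0.91,0,1],[0,0,0,0.332,-0.91,0,1],[0,0,0,0.332,-0.91,0,1],[0,0,0,0.332,-0.91,0,1],[0,0,0,0.332,-0.91,0,1],[0,0,0,0.332,-0.91,0,1],[0,0,0,0.332,-0.91,0,1],[0,0,0,0.332,-0.91,0,1],[0,0,0,0.332,-0.91,0,1],[0,0,0,0.332,-0.91,0,1],[0,0,0,0.332,-0.91,0,1],[0,0,0,0.332,-0.91,0,1],[0,0,0,0.332,-0.91,0,1],[0,0,0,0.332,-0.91,0,1],[0,0,0,0.332,-0.91,0,1],[0,0,0,0.332,-0.91,0,1],[0,0,0,0.332,-0.91,0,1],[0,0,0,0.332,-0.91,0,1],[0,0,0,0.332,-0.91,0,1]])

```text
time: 13.3
position: [458.8, -306.3, 221.3]
tcp_rot: [[-0.998, 0.066, 0.0], [0.066, 0.998, -0.0], [-0.0, -0.0, -1.0]]
contact_force: [0.0, 0.8, 0.1]
width: 88.2
finger_force: 0.0
```

Request:
play_rows(deltas=[[0,0,0.0494,0,0,0,1],[0,0,0.0494,0,0,0,1],[0,0,0.0494,0,0,0,1],[0,0,0.0494,0,0,0,1],[0,0,0,0,0,0,1]])

```text
time: 13.92
position: [459.2, -305.5, 221.2]
tcp_rot: [[-0.93, 0.367, 0.0], [0.367, 0.93, -0.0], [-0.0, -0.0, -1.0]]
contact_force: [-0.0, -0.0, 0.3]
width: 88.2
finger_force: 0.0
```

Run:
```python
from h import *
s=bot.state()
print(s['time'],s['position'],np.degrees(np.arctan2(s['tcp_rot'][1,1],s['tcp_rot'][0,1])),s['q'].round(1),s['tcp_rot'].round(4).tolist())
c=camera_info("wrist");im=read_camera("wrist");t=read_camera("top")
A=cv2.resize(t[130:250,150:270],(360,360),interpolation=cv2.INTER_CUBIC)
y=np.radians(68.4);u=np.array([np.cos(y),np.sin(y),0])
P=[[460,-305,116]+u*k for k in(-32,32)];print("pred top edge ends",proj(c,P))
im=cv2.convertScaleAbs(im,alpha=1.0)
cv2.imwrite("pics/w4.png",im)
o=np.zeros((384,800,3),'uint8');o[:,:440]=im[:,36:476];o[:360,440:]=cv2.convertScaleAbs(A,alpha=1.6)
cv2.imwrite("pics/m4.png",o)
```

```text
13.925 [ 459.24800295 -305.5039654   221.24569211] 68.43973171606497 [ -36.2    2.5  108.3   -0.    69.3 -104.7] [[-0.93, 0.3675, 0.0], [0.3675, 0.93, -0.0001], [-0.0001, -0.0, -1.0]]
pred top edge ends [[224.88139324 194.92757355]
 [292.70337076 194.98332356]]
```

View pics/m4.png

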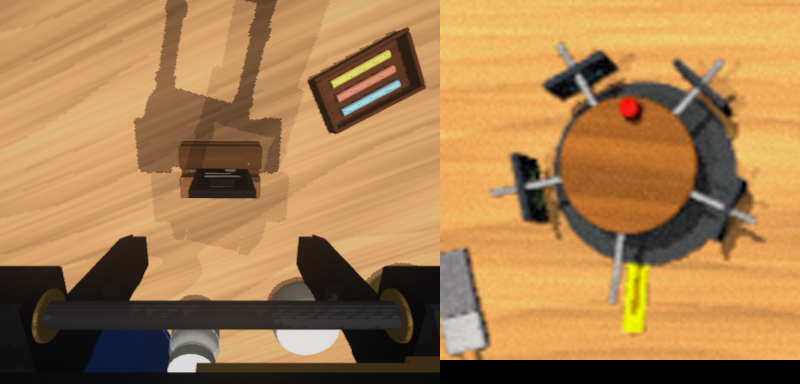

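The tag's top edge (columns about 224–293, row 195 in the full wrist frame) matches the prediction. The hook points at about 175°, almost over the mark. I'll descend and grip.

Request:
play_rows(deltas=[[0,0,0,0,0,0.745,1],[0,0,0,0,0,0.745,1],[0,0,0,0,0,0.745,1],[0,0,0,0,0,0.745,1],[0,0,0,0,0,0.745,1],[0,0,0,0,0,0.745,1],[0,0,0,0,0,0.745,1],[0,0,0,0,0,0.745,1],[0,0,0,0,0,0,0.85],[0,0,0,0,0,0,0.8],[0,0,0,0,0,0,0.6],[0,0,0,0,0,0,0.6],[0,0,0,0,0,0,0.6],[0,0,0,0,0,0,0.6]], newtons=20)

```text
time: 15.78
position: [460.5, -305.7, 73.1]
tcp_rot: [[-0.93, 0.368, 0.002], [0.368, 0.93, -0.001], [-0.002, -0.001, -1.0]]
contact_force: [0.3, -0.8, 3.3]
width: 63.6
finger_force: 20.0
```

Run:
```python
from h import *
t=read_camera("top");T=camera_info("top")
hsv=cv2.cvtColor(t,cv2.COLOR_BGR2HSV).astype(int)
m=((hsv[...,0]<6)|(hsv[...,0]>174))&(hsv[...,1]>200)&(hsv[...,2]>60)
m[:130]=0;m[250:]=0;m[:,:150]=0;m[:,270:]=0
ys,xs=np.nonzero(m);p=ray(T,(xs.mean(),ys.mean()),186);d=p[:2]-[606,140.8]
print(len(xs),p,np.hypot(*d),np.degrees(np.arctan2(d[1],d[0])))
# hook: sample along candidate angles mean saturation (grey rod)
for z in(147,):
  r=np.arange(112,127,1)
  for a in np.arange(170,182,1.):
    q=np.radians(a);P=np.c_[606+r*np.cos(q),140.8+r*np.sin(q),142+(r-108)/2]
    uv=proj(T,P).astype(np.float32)
    v=cv2.remap(hsv[...,1].astype(np.float32),uv[:,0],uv[:,1],cv2.INTER_LINEAR);print(a,v.mean().round(0),end='; ')
```

```text
32 [655.8 138.4 186. ] 49.8577977853013 -2.7591076586202825
170.0 152.0; 171.0 146.0; 172.0 114.0; 173.0 56.0; 174.0 17.0; 175.0 47.0; 176.0 114.0; 177.0 149.0; 178.0 164.0; 179.0 187.0; 180.0 234.0; 181.0 250.0;
```

Request:
play_rows(deltas=[[0,0,0,0,0,-0.4,0.6],[0,0,0,0,0,-0.6,0.6],[0,0,0,0,0,-0.8,0.6],[0,0,0,0,0,-0.8,0.6],[0,0,0,0,0,-0.8,0.6],[0,0,0,0,0,-0.6,0.6],[0,0,0,0,0,-0.28,0.6],[0,0,-0.0464,0,0,0,0.6],[0,0,-0.0464,0,0,0,0.6],[0,0,-0.0464,0,0,0,0.6],[0,0,-0.0464,0,0,0,0.6],[0,0,0,0,0,0,0.6]])

```text
time: 17.32
position: [459.4, -304.7, 178.6]
tcp_rot: [[-0.996, 0.086, -0.001], [0.086, 0.996, 0.001], [0.001, 0.001, -1.0]]
contact_force: [0.2, -0.1, -0.8]
width: 63.9
finger_force: 20.0
```

Request:
play_rows(deltas=[[0,0,0,0.105,0.916,0,0.6],[0,0,0,0.105,0.916,0,0.6],[0,0,0,0.105,0.916,0,0.6],[0,0,0,0.105,0.916,0,0.6],[0,0,0,0.105,0.916,0,0.6],[0,0,0,0.105,0.916,0,0.6],[0,0,0,0.105,0.916,0,0.6],[0,0,0,0.105,0.916,0,0.6],[0,0,0,0.105,0.916,0,0.6],[0,0,0,0.105,0.916,0,0.6],[0,0,0,0.105,0.916,0,0.6],[0,0,0,0.105,0.916,0,0.6],[0,0,0,0.105,0.916,0,0.6],[0,0,0,0.105,0.916,0,0.6],[0,0,0,0.105,0.916,0,0.6],[0,0,0,0.105,0.916,0,0.6],[0,0,0,0.105,0.916,0,0.6],[0,0,0,0.105,0.916,0,0.6],[0,0,0,0.105,0.916,0,0.6],[0,0,0,0.105,0.916,0,0.6]])

```text
time: 19.82
position: [445.4, 157.4, 179.3]
tcp_rot: [[-0.996, 0.084, 0.0], [0.084, 0.996, 0.0], [-0.0, 0.0, -1.0]]
contact_force: [0.4, 0.2, -1.5]
width: 63.4
finger_force: 20.0
```

Request:
play_rows(deltas=[[0,0,0,0,0,0.4,0.6],[0,0,0,0,0,0.7,0.6],[0,0,0,0,0,0.6,0.6],[0,0,0,0,0,0.24,0.6],[0,0,0,0,0,0,0.6]])

```text
time: 20.45
position: [446.0, 155.1, 129.7]
tcp_rot: [[-0.996, 0.086, -0.002], [0.086, 0.996, -0.001], [0.002, -0.001, -1.0]]
contact_force: [0.9, -0.1, -0.6]
width: 64.1
finger_force: 20.0
```

Run:
```python
from h import *
s=bot.state()
print(s['time'],s['position'],np.degrees(np.arctan2(s['tcp_rot'][1,1],s['tcp_rot'][0,1])),s['q'].round(1),s['finger_force'])
c=camera_info("wrist");im=read_camera("wrist");sc=read_camera("scene")
print(proj(c,[[478.6,153.7,152],[506.4,151.2,142]]))
A=cv2.resize(sc[150:270,260:380],(384,384),interpolation=cv2.INTER_CUBIC)
o=np.hstack([im[:,56:472],cv2.convertScaleAbs(A,alpha=1.4)]);cv2.imwrite("pics/m5.png",o)
```

```text
20.45 [445.98973634 155.11936038 129.73485404] 85.06515234533686 [ 16.2  -1.3 122.4  -0.   59.  -68.9] 19.992409123806283
[[260.32323521 323.62286351]
 [259.92852173 348.02105102]]
```

View pics/m5.png

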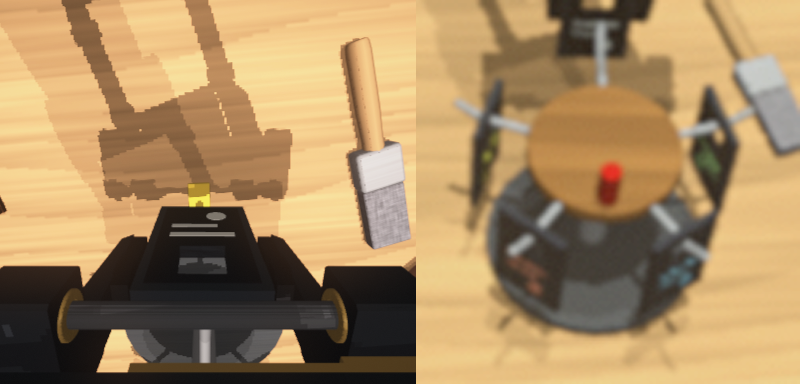

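The tag is centred (column about 203 in the picture) and in line with the hook (205), so I'll move inward.

Request:
play_rows(deltas=[[0,0,0,-0.2,0.05,0,0.6],[0,0,0,-0.31,0,0,0.6],[0,0,0,-0.31,0,0,0.6],[0,0,0,-0.31,0,0,0.6],[0,0,0,-0.2,0,0,0.6],[0,0,0,0,0,0,0.6]])

```text
time: 21.3
position: [480.2, 154.1, 130.6]
tcp_rot: [[-0.996, 0.085, -0.0], [0.085, 0.996, -0.0], [0.0, -0.0, -1.0]]
contact_force: [-0.2, -0.8, -1.5]
width: 63.8
finger_force: 20.0
```

Request:
play_rows(deltas=[[0,0,0,-0.2,0,0,0.6],[0,0,0,-0.31,0,0,0.6],[0,0,0,-0.31,0,0,0.6],[0,0,0,-0.22,0,0,0.6],[0,0,0,0,0,0,0.6]])

```text
time: 21.92
position: [506.2, 151.9, 130.8]
tcp_rot: [[-0.996, 0.085, 0.0], [0.085, 0.996, 0.0], [-0.0, 0.0, -1.0]]
contact_force: [-0.3, 0.0, -2.8]
width: 63.6
finger_force: 20.0
```

Request:
play_rows(deltas=[[0,0,0,0,0,0.2,0.6],[0,0,0,0,0,0.2,0.6],[0,0,0,0,0,0.14,0.6],[0,0,0,0,0,0,0.6],[0,0,0,0,0,0,0.6]])

```text
time: 22.55
position: [505.7, 152.0, 117.3]
tcp_rot: [[-0.996, 0.085, 0.0], [0.085, 0.996, 0.0], [-0.0, 0.0, -1.0]]
contact_force: [0.1, -0.7, -2.4]
width: 63.6
finger_force: 20.0
```

Request:
play_rows(deltas=[[0,0,0,0,0,0.05,0.6],[0,0,0,0,0,0.05,0.6],[0,0,0,0,0,0,0.6],[0,0,0,0,0,0,0.6]])

```text
time: 23.05
position: [505.7, 151.9, 114.7]
tcp_rot: [[-0.996, 0.085, 0.0], [0.085, 0.996, 0.0], [-0.0, 0.0, -1.0]]
contact_force: [0.6, 0.2, -1.8]
width: 63.7
finger_force: 20.0
```

Run:
```python
from h import *
s=bot.state();print(s['position'],s['contact_force'])
c=camera_info("wrist");im=read_camera("wrist");sc=read_camera("scene")
A=cv2.resize(sc[150:270,260:380],(384,384),interpolation=cv2.INTER_CUBIC)
o=np.hstack([im[:,56:472],cv2.convertScaleAbs(A,alpha=1.4)]);cv2.imwrite("pics/m6.png",o)
```

```text
[505.69017547 151.9131173  114.72361497] [ 0.56021221  0.20727282 -1.77758038]
```

View pics/m6.png

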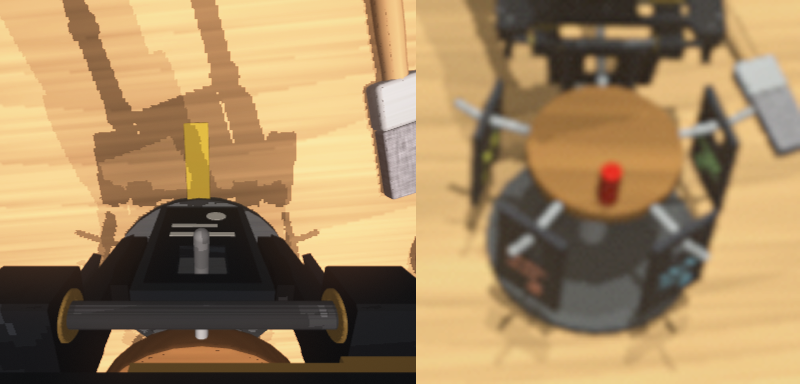

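The hook's end (201,235) sticks out through the hole. I'll lower until the load transfers to the hook, then release.

Request:
play_rows(deltas=[[0,0,0,0,0,0.04,0.6],[0,0,0,0,0,0.03,0.6],[0,0,0,0,0,0,0.6],[0,0,0,0,0,0,0.6]])

```text
time: 23.65
position: [506.0, 152.1, 114.2]
tcp_rot: [[-0.996, 0.085, 0.001], [0.085, 0.996, 0.0], [-0.001, 0.0, -1.0]]
contact_force: [-3.1, -0.7, 7.1]
width: 63.5
finger_force: 20.0
```

Contact shows at 7 N upward. I'll open gently and retract upward.

Request:
play_rows(deltas=[[0,0,0,0,0,0,0.76],[0,0,0,0,0,0,0.8],[0,0,0,0,0,0,0.9],[0,0,0,0,0,0,1],[0,0,0,0,0,0,1],[0,0,0,0,0,0,1],[0,0,0,0,0,-0.5,1],[0,0,0,0,0,-0.8,1],[0,0,0,0,0,-0.8,1],[0,0,0,0,0,-0.8,1],[0,0,0,0,0,-0.8,1],[0,0,0,0,0,-0.8,1],[0,0,0,0.8,0,0,1],[0,0,0,0.8,0,0,1],[0,0,0,0,0,0,1],[0,0,0,0,0,0,1]])

```text
time: 25.65
position: [465.2, 155.3, 224.9]
tcp_rot: [[-0.996, 0.085, -0.0], [0.085, 0.996, -0.0], [0.0, -0.0, -1.0]]
contact_force: [0.9, -1.4, 0.5]
width: 87.8
finger_force: 0.0
```

Run:
```python
from h import *
s=bot.state();print(s['time'],s['position'],s['contact_force'],s['width'])
im=read_camera("wrist");sc=read_camera("scene")
A=cv2.resize(sc[150:270,260:380],(384,384),interpolation=cv2.INTER_CUBIC)
o=np.hstack([im[:,56:472],cv2.convertScaleAbs(A,alpha=1.4)]);cv2.imwrite("pics/m7.png",o)
```

```text
25.65 [465.23147484 155.32594683 224.9014612 ] [ 0.90695341 -1.42641684  0.53272946] 87.83145487465409
```

View pics/m7.png

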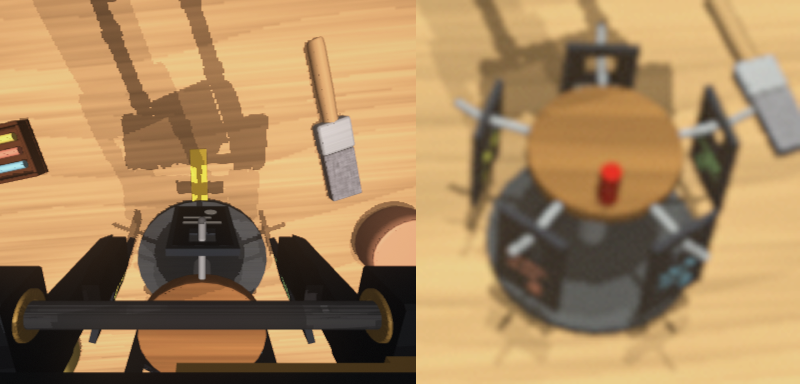

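The tag hangs level on the hook over the yellow mark, with its hole at about (600,65) in the right half and the gripper clear. I'll let it settle, then hand in.

Request:
play_rows(deltas=[[0,0,0,0,0,0,1],[0,0,0,0,0,0,1],[0,0,0,0,0,0,1],[0,0,0,0,0,0,1],[0,0,0,0,0,0,1],[0,0,0,0,0,0,1],[0,0,0,0,0,0,1],[0,0,0,0,0,0,1],[0,0,0,0,0,0,1],[0,0,0,0,0,0,1],[0,0,0,0,0,0,1],[0,0,0,0,0,0,1],[0,0,0,0,0,0,1],[0,0,0,0,0,0,1],[0,0,0,0,0,0,1],[0,0,0,0,0,0,1]])

```text
time: 27.75
position: [465.8, 155.3, 225.4]
tcp_rot: [[-0.996, 0.085, -0.0], [0.085, 0.996, -0.0], [0.0, -0.0, -1.0]]
contact_force: [-0.2, 0.2, 0.5]
width: 88.2
finger_force: 0.0
```

```bash
python3 -c "
from bench import bot
print(bot.hand_in())"
```

```text
the job is handed in; nothing more can be done
None
```

I turned the carousel's empty hook over the yellow mark, hung the tag on it by its hole holding only the narrow edges, released it, and handed the job in at about 28 s; the hand-in gave no verdict.

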